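Free the pawl of the tart press and push its lever down

ROBOT

A 6-joint arm with a two-finger parallel gripper is mounted at the origin on the work surface. World frame = base frame: x ahead of the robot, y to its left, z up, the work surface at z = 0. Lengths are in m, angles in rad, forces in N, time in s.
With the tool pointing down it reaches from about 0.35 to 0.875 m from the base axis. Payload 4.2 kg.
Tool frame: the origin (TCP) lies at the very end of the fingers, on their centre line; the grasp point (between the pads) lies 19 mm behind it (hold_point_z is the distance from the TCP to the grasp point, in m); x points along the fingers, z is the direction in which the jaws open and shut, and the axes are right-handed (so a half turn about x gives the same grasp; the last joint's range is limited). The gripper opens to 87 mm and grips with 3 to 60 N. Pads are 19 mm wide; open, the fingers measure 117 mm over their backs; the gripper's body (75 mm by 190 mm) begins 51 mm behind the grasp point.
Start: joints at [0.259, 0.385, 0.008, 0, -1.194, -0.259], TCP at [0.625, 0, 0.223] pointing down, gripper open.
Joint ranges: [-3.14, 3.14], [-1.21, 2.06], [-1.07, 1.41], [-3.16, 2.05], [-2.99, -0.16], [-3.1, 3.1]. Speed limits (rad/s): [2.79, 2.79, 3.14, 3.14, 3.14, 3.14].

INTERFACE

Orientations are given as a unit quaternion [x, y, z, w].
In Python, from plant import * gives the robot as it stands.
- The arm moves only by the tool apply_moves, never from a script. Its argument "motion" is a list of rows, each a list of 2 entries, a list of its own where there are three numbers: the shift along the tool's x, y, z in m, then the turn, a rotation vector about the tool's x, y, z in rad. A call has 1 to 5 rows; each row is the pose to reach, as a shift and turn from the pose commanded when the call began, along the tool's axes at that moment; what a row does not reach only later rows make up. A row lasts 1/12 s, in which the tool goes at most 41.7 mm and 7.16 degrees, less where a joint would pass 70% of its speed; a pose out of reach is approached as far as the arm can. A call with a gripper value outside its range is refused whole. "hand" is the closure, from 0 (fully open) to 1 (shut), set as the call begins (left out, the last holds). The fingers move at their own pace and stop on an object; "grip_force" is the grip in N (left out, the last holds). Time passes only in rows, so rows that repeat a pose let the fingers close. It gives the time, the measured TCP pose, the force and the opening at its end, in the units of the state.
- observe(): the state, without advancing time (a new reading comes with each control period).
- capture(name): name is "scene" or "side" or "wrist"; returns the picture (400x640x3 uint8, red, green, blue); there is no depth.
- camera_model(name): a dict with "K" (3x3 intrinsics, pixels), "origin" and "attitude" of the camera in the world. Camera axes: x right, y down, z forward; pixel columns grow to the right and rows downward; lengths in m; the calibration is good to about 2 mm. The wrist camera is an equidistant fisheye: a pixel r from the principal point sees the ray r / f radians off the axis. A picture is of the moment at which its call begins: read the wrist's pose just before it. camera_model takes no time and is no camera call; for the wrist camera it gives the pose at the moment of the call.
- finish_job(): hands the job in, once; it reports no verdict.
Trained networks look in the newest picture that a camera, given by its name, has taken for a name from the list of things; names that differ only in an ending like _2 or _b are one class to them, and where a whole thing is asked for, a point or a joint stands for the part that bears it (a point fixed in the world has none). Each returns a list of dicts, best first, with "score" (0 to 1); they miss things now and then, are a little off and sometimes report something else, mostly with a low value. They report only what shows in the picture. A call takes as long as a camera call.
- masks_of(target, camera): "pixels" (400x640 bool, what is visible of it).
- spot_point(target, camera): "centre" ([x, y, z] in m, in world coordinates, good to about 4 mm: a listed point, or the origin of a listed thing).
The state is a dict: "time": time; "joint_positions": joint angles; "qd": joint speeds; "tau": joint torques, N m; "tool_pos": TCP position; "ee_rot": TCP orientation; "force": force on the tool from outside, world axes, zero at the start; "moment": the same for the moment, N m; "opening": finger opening in m.
Only numpy, scipy, OpenCV 4.12 (cv2) and the standard library are available. Lean on these libraries where they do the work, as an engineer would, in place of code of your own. Each camera call takes 0.05 s, during which the arm holds its last target.

TASK

The lever press in the baking studio is held up by its ratchet. With closed fingertips press the red thumb tab of the pawl all the way down so that the pawl lets go of the brass teeth, then push the lever by its black handle down past the teeth until it is fully home, without slamming it, and leave it there with the pawl still free. Nothing needs to be gripped or lifted; leave the baking things around the press where they stand.

Things in the scene. Friction and masses are not known exactly. Their poses are not given: they have to be found in the camera images.
- press: The lever press, fixed to the table; origin on the table right under the hinge, x from the handle's side to the red tab's side, z up. Base plate 290 x 150 x 15 mm (x -225 to 65, y -65 to 85), white post beside the wheel (y 20 to 47 mm, 160 mm high), brass ratchet wheel of 61 mm radius; under the lever a round stamp, 100 mm diameter, 130 mm from the hinge, above a steel nest.
- hinge (a point): Point on the lever's hinge axis in the middle plane of lever, ratchet wheel and pawl, 140 mm above the table. x (level) points away from the handle to the red thumb tab's side, y (level) runs along the hinge axis, z up.
- grip (a point): Centre of the lever's black handle: a level crossbar, 26 mm diameter, 110 mm long, parallel to the hinge axis, on a circle of 260 mm about it, on the hinge's -x side. At the start 295 to 308 mm above the table (lever rising 0.64 to 0.70 rad from level); fully down 127 mm above it (0.05 rad below level).
- tab (a point): Centre of the top of the pawl's red thumb tab, 40 mm (x) by 36 mm (y), 8 mm thick, 147 mm from the hinge on the side away from the handle, 111 mm above the table while engaged, free beneath. Pressed fully it goes down 27 mm and about 9 mm further from the hinge (it swings about a pivot 100 mm nearer the hinge and 46 mm lower), which takes the pawl's hook out of the teeth.
- pawl (a joint): Pawl angle in rad: 0 engaged in the teeth, 0.26 pressed fully down against its stop (free); at 0.18 it is just clear of the teeth. It has friction and no spring: it stays where it is left, and takes about 3 to 4 N on the tab.
- lever (a joint): Lever angle in rad: 0 raised to the top, 0.75 fully down against its stop. It starts at 0 to 0.06. With the pawl engaged the teeth stop it at about 0.09. Its hinge has friction and no spring: it stays where it is left, and takes about 4 to 8 N down on the handle.
- jar: Bystander: orange jar of sprinkles with a yellow lid, 60 mm diameter, 85 mm high, near the thumb tab; origin at the centre of its underside. Leave alone.
- colour: Bystander: blue bottle of food colour, 42 mm diameter, 110 mm high; origin at the centre of its underside. Leave alone.
- cutter: Bystander: round steel biscuit cutter, a ring of 76 mm diameter and 35 mm height; origin at the centre of its underside. Leave alone.
- nozzle: Bystander: steel piping nozzle, a cone of 30 mm foot and 45 mm height; origin at the centre of its underside. Leave alone.
- spatula: Bystander: spatula of 240 mm length lying on the table along its own x; origin at the middle of its underside. Leave alone.
- bowl: Bystander: blue ceramic bowl, 110 mm diameter, 50 mm high; origin at the centre of its underside. Leave alone.
- tin: Bystander: aluminium tart tin, 90 mm diameter, 22 mm high; origin at the centre of its underside. Leave alone.

How it is judged:
By the outcome, as a careful person would: the job done as asked, in the order asked, and still so for the second after the job is handed in, with the robot touching nothing.
It also fails if it takes over 53 s, if anything falls off the work surface, if the arm or the gripper's body presses on something with over 40 N, if the wrist force passes 120 N, or if a joint passes its speed limit or range.

## Working session

There is one attempt and no reset: what is moved stays moved. The work goes in short steps, Python scripts to look and compute and a tool call to move; the robot and the scene stay as the last step left them, time stands still between calls to the robot, and variables do not carry over. Pictures are saved under pics/ and viewed, and the job is handed in when it is done.

Besides the shell and the picture viewer there is one more tool, called after ">>>" as a command line: name --argument value ..., lists and objects as JSON in quotes. apply_moves: Moves the arm, as the interface text tells. Its arguments: {"type":"object","properties":{"motion":{"type":"array"},"hand":{"type":"number"},"grip_force":{"type":"number"}},"required":["motion"]}

```bash
mkdir -p pics; ls; python3 - <<'E'
from plant import *
import cv2
s=observe(); print(s)
for c in ["scene","side"]:
    im=capture(c); cv2.imwrite(f"pics/{c}0.png",im[:,:,::-1])
    m=camera_model(c); print(c,m)
    for t in ["hinge","grip","tab","jar","colour","press"]:
        print(t,[(x["score"],x["centre"]) for x in spot_point(t,c)[:2]])
E
```

```text
pics
{'time': 0.0, 'joint_positions': array([ 2.58609094e-01,  3.85559430e-01,  6.63382815e-03, -5.12410155e-04,
       -1.19400661e+00, -2.58590376e-01]), 'qd': array([-0.00051364,  0.00031911,  0.00016028, -0.00091099,  0.00041053,
       -0.00106832]), 'tau': array([ 5.69075401e-04, -3.90661991e+01,  1.87403029e+01,  4.22001421e+00,
        1.09914420e-02, -1.81494070e-04]), 'tool_pos': array([6.24396198e-01, 2.76356447e-05, 2.21459016e-01]), 'ee_rot': array([-7.06333255e-01,  9.05457457e-05,  7.07879455e-01,  2.98927963e-05]), 'force': array([0.2605577 , 0.45350129, 0.54307792]), 'moment': array([ 0.04516073, -0.06112034,  0.0014137 ]), 'opening': 0.08712909177174515}
scene {'K': array([[363.4456925,   0.       , 312.7371583],
       [  0.       , 363.4456925, 198.4064368],
       [  0.       ,   0.       ,   1.       ]]), 'origin': array([1.07063037, 0.47732563, 0.68779823]), 'attitude': array([ 0.36366172,  0.81121604, -0.41596661, -0.19144314])}
hinge []
grip [(0.98, [0.5206, -0.0737, 0.302])]
tab [(0.8, [0.5212, 0.2774, 0.1101])]
jar [(0.59, [0.619, 0.2432, 0.0014])]
colour [(0.74, [0.3985, 0.2957, -0.0032]), (0.42, [0.5202, 0.2788, 0.1133])]
press [(0.61, [0.5182, 0.1273, 0.0033])]
side {'K': array([[479.8288316 ,   0.        , 314.54889247],
       [  0.        , 479.8288316 , 198.30923347],
       [  0.        ,   0.        ,   1.        ]]), 'origin': array([ 0.252839  , -0.57181342,  0.95069012]), 'attitude': array([ 0.90016264, -0.24075099,  0.08645467, -0.35252201])}
hinge [(0.73, [0.3874, 0.0558, -0.0023]), (0.57, [0.519, 0.1315, 0.1414])]
grip [(0.77, [0.5202, -0.071, 0.3027]), (0.74, [0.6119, 0.2456, -0.0023])]
tab [(0.69, [0.5214, 0.2773, 0.1106])]
jar [(0.78, [0.6148, 0.2474, -0.002]), (0.25, [0.6521, 0.0159, 0.002])]
colour [(0.86, [0.3994, 0.2919, -0.0014])]
press [(0.24, [0.5193, 0.2755, 0.111])]
```

View pics/scene0.png

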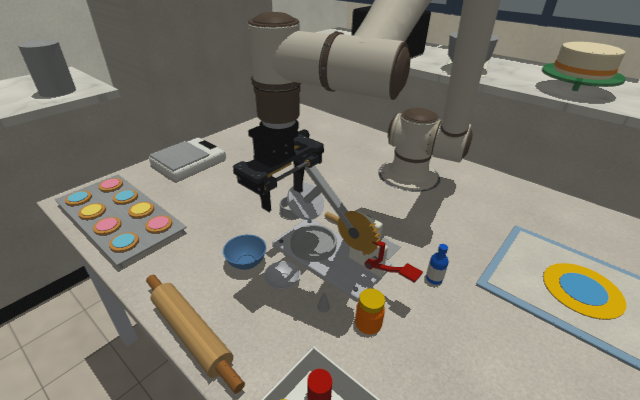

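View pics/side0.png

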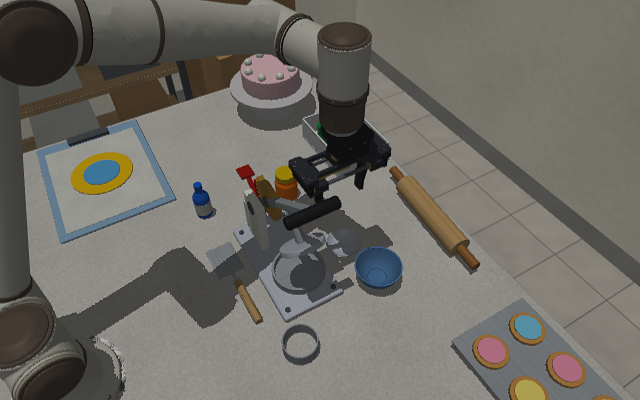

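The red tab shows at about (413,272) in the scene view and the black handle at (312,213) in the side view. The jar sits at (370,310) and the bottle at (437,265), both beside the tab. The measurements agree: hinge (0.520, 0.1305, 0.14), press x along world +y, and the lever rising 0.68 rad. I'll close the fingers, go up, and then move over the tab.

>>> apply_moves --motion '[[[-0.035,0,0],[0,0,0]],[[-0.07,0,0],[0,0,0]],[[-0.105,0,0],[0,0,0]],[[-0.105,-0.03,0.01],[0,0,0]],[[-0.105,-0.065,0.02],[0,0,0]]]' --hand 1 --grip_force 20

```text
time: 1.12
tool_pos: [0.606, 0.0643, 0.3306]
ee_rot: [0.709, -0.001, -0.705, -0.002]
force: [-0.1, 0.7, -0.3]
opening: 0.0609
```

>>> apply_moves --motion '[[[0,-0.035,0.014],[0,0,0]],[[0,-0.07,0.028],[0,0,0]],[[0,-0.105,0.042],[0,0,0]],[[0,-0.14,0.056],[0,0,0]],[[0,-0.175,0.07],[0,0,0]]]'

```text
time: 1.53
tool_pos: [0.534, 0.2415, 0.3279]
ee_rot: [0.707, 0.0, -0.707, -0.0]
force: [1.4, 0.1, 0.3]
opening: 0.0283
```

>>> apply_moves --motion '[[[0,-0.025,0.01],[0,0,0]],[[0,-0.038,0.014],[0,0,0]],[[0.035,-0.038,0.014],[0,0,0]],[[0.07,-0.038,0.014],[0,0,0]],[[0.1,-0.038,0.014],[0,0,0]]]'

```text
time: 1.95
tool_pos: [0.5205, 0.278, 0.226]
ee_rot: [-0.707, -0.0, 0.707, 0.0]
force: [-0.1, -0.2, -1.3]
opening: 0.0016
```

```bash
python3 - <<'E'
from plant import *
import cv2
s=observe(); print(s["time"],s["tool_pos"],s["force"],s["opening"])
for c in ["scene","side","wrist"]:
    im=capture(c); cv2.imwrite(f"pics/{c}1.png",im[:,:,::-1])
    for t in (["tab","grip","hinge","jar"] if c!="wrist" else ["tab"]):
        print(c,t,[(x["score"],x["centre"]) for x in spot_point(t,c)[:2]])
E
```

```text
1.95 [0.52045332 0.27802646 0.22601654] [-0.10538429 -0.15758731 -1.27966945] 0.0016427147379075057
scene tab [(0.72, [0.5175, 0.1268, 0.001]), (0.67, [0.5216, 0.2787, 0.1104])]
scene grip [(0.76, [0.5217, -0.0761, 0.3026])]
scene hinge [(0.77, [0.5192, 0.1268, 0.1405])]
scene jar [(0.58, [0.6155, 0.2457, 0.0002])]
side tab [(0.56, [0.5233, 0.1281, -0.0027]), (0.5, [0.5201, 0.2726, 0.1124])]
side grip [(0.62, [0.5234, -0.0737, 0.3032])]
side hinge [(0.87, [0.5226, 0.1297, 0.1403])]
side jar [(0.96, [0.6148, 0.2459, -0.0039])]
wrist tab [(0.81, [0.5217, 0.2812, 0.1078])]
```

View pics/scene1.png

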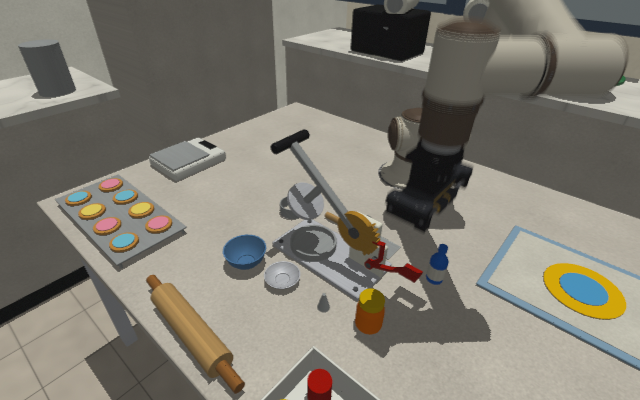

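View pics/wrist1.png

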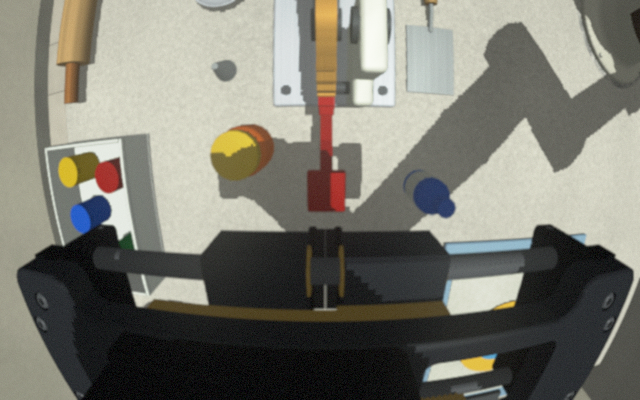

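The wrist view shows the red tab at (326,190) in line with the closed fingers at (325,270). The jar and the bottle are clear to either side. I'll descend onto the tab.

>>> apply_moves --motion '[[[0.035,0,0],[0,0,0]],[[0.07,0,0],[0,0,0]],[[0.095,0,0],[0,0,0]],[[0.105,-0.001,0],[0,0,0]],[[0.11,-0.001,0],[0,0,0]]]'

```text
time: 2.97
tool_pos: [0.5205, 0.2786, 0.116]
ee_rot: [-0.706, 0.001, 0.708, -0.001]
force: [0.2, -0.3, 1.4]
opening: 0.0004
```

>>> apply_moves --motion '[[[0.003,0,0],[0,0,0]],[[0.006,-0.001,0],[0,0,0]],[[0.009,-0.002,0],[0,0,0]],[[0.012,-0.003,0],[0,0,0]],[[0.015,-0.004,0],[0,0,0]]]'

```text
time: 3.38
tool_pos: [0.5221, 0.2845, 0.1043]
ee_rot: [0.708, 0.001, -0.706, -0.001]
force: [-0.5, 2.5, 3.6]
opening: 0.0004
```

>>> apply_moves --motion '[[[0.003,-0.001,0],[0,0,0]],[[0.006,-0.002,0],[0,0,0]],[[0.009,-0.003,0],[0,0,0]],[[0.011,-0.004,0],[0,0,0]],[[0.013,-0.004,0],[0,0,0]]]'

```text
time: 3.8
tool_pos: [0.5218, 0.2882, 0.0898]
ee_rot: [0.708, 0.001, -0.706, -0.0]
force: [0.5, 4.6, 4.4]
opening: 0.0006
```

>>> apply_moves --motion '[[[0.001,0,0],[0,0,0]],[[0.002,0,0],[0,0,0]],[[0.003,0,0],[0,0,0]],[[0.004,0,0],[0,0,0]],[[0.004,0,0],[0,0,0]]]'

```text
time: 4.22
tool_pos: [0.5212, 0.2873, 0.086]
ee_rot: [0.707, 0.0, -0.707, -0.0]
force: [0.3, 4.4, 4.4]
opening: 0.0007
```

>>> apply_moves --motion '[[[0.001,0,0],[0,0,0]],[[0.002,0,0],[0,0,0]],[[0.002,0,0],[0,0,0]]]'

```text
time: 4.47
tool_pos: [0.5214, 0.2874, 0.0855]
ee_rot: [0.708, 0.0, -0.707, 0.0]
force: [-1.7, 4.3, 12.0]
opening: 0.0001
```

>>> apply_moves --motion '[[[0.001,0,0],[0,0,0]],[[0.002,0,0],[0,0,0]],[[0.002,0,0],[0,0,0]]]'

```text
time: 4.72
tool_pos: [0.5215, 0.2875, 0.0851]
ee_rot: [0.708, 0.001, -0.706, 0.0]
force: [-3.8, 3.0, 19.1]
opening: 0.0005
```

The tab is against its stop: the force rose to 19 N with almost no more travel. I'll lift off and go across, high, to the handle.

>>> apply_moves --motion '[[[-0.005,0,0],[0,0,0]],[[-0.025,0,0],[0,0,0]],[[-0.06,0,0],[0,0,0]],[[-0.1,0,0],[0,0,0]],[[-0.14,0,0],[0,0,0]]]'

```text
time: 5.13
tool_pos: [0.5185, 0.284, 0.2203]
ee_rot: [-0.704, 0.003, 0.71, -0.002]
force: [0.4, 1.3, 0.6]
opening: 0.0001
```

>>> apply_moves --motion '[[[-0.035,0,0],[0,0,0]],[[-0.07,0.01,0],[0,0,0]],[[-0.105,0.02,0],[0,0,0]],[[-0.14,0.03,0],[0,0,0]],[[-0.145,0.06,0],[0,0,0]]]'

```text
time: 5.55
tool_pos: [0.5216, 0.2271, 0.3709]
ee_rot: [0.709, 0.001, -0.706, 0.0]
force: [0.7, -0.6, 1.2]
opening: 0.0004
```

```bash
python3 - <<'E'
from plant import *
import cv2
s=observe(); print(s["time"],s["tool_pos"],s["force"])
for c in ["scene","side"]:
    im=capture(c); cv2.imwrite(f"pics/{c}2.png",im[:,:,::-1])
    for t in ["tab","grip"]:
        print(c,t,[(x["score"],x["centre"]) for x in spot_point(t,c)[:2]])
a=cv2.imread("pics/scene2.png")[170:340,250:470]; cv2.imwrite("pics/crop2.png",cv2.resize(a,None,fx=3,fy=3))
E
```

```text
5.55 [0.52158261 0.22708219 0.37088922] [ 0.71944184 -0.59706689  1.24090676]
scene tab [(0.92, [0.5219, 0.2848, 0.0841])]
scene grip [(0.96, [0.5235, -0.0747, 0.3019])]
side tab [(0.68, [0.6723, -0.0945, 0.0016]), (0.66, [0.6533, 0.0168, -0.0042])]
side grip [(0.65, [0.526, -0.0725, 0.3042])]
```

View pics/crop2.png

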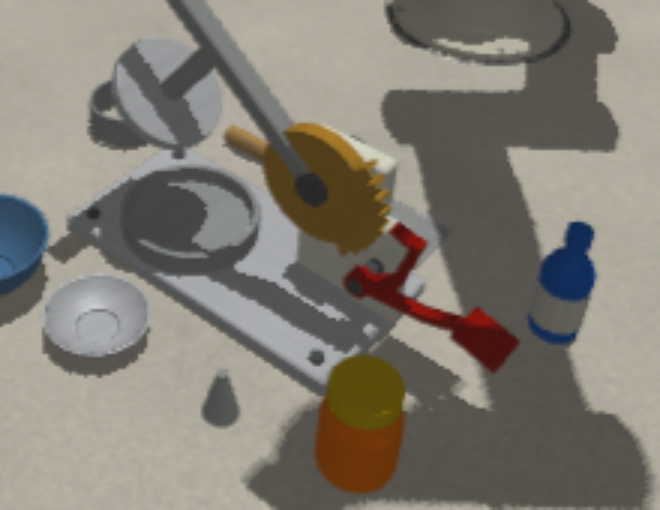

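The crop shows the hook at (410,237) clear of the teeth and the tab at (485,340). The network puts the tab at z = 0.084, which is fully pressed. I'll go over the handle.

>>> apply_moves --motion '[[[0,0.035,0],[0,0,0]],[[0,0.07,0],[0,0,0]],[[0,0.105,0],[0,0,0]],[[0,0.14,0],[0,0,0]],[[0,0.175,0],[0,0,0]]]'

```text
time: 6.27
tool_pos: [0.5201, 0.051, 0.3647]
ee_rot: [-0.706, 0.0, 0.709, -0.001]
force: [-0.0, 0.1, -0.3]
opening: 0.0001
```

>>> apply_moves --motion '[[[0,0.035,0],[0,0,0]],[[0,0.07,0],[0,0,0]],[[0,0.105,0],[0,0,0]],[[0,0.125,0],[0,0,0]],[[0,0.127,0],[0,0,0]]]'

```text
time: 6.68
tool_pos: [0.5202, -0.0775, 0.3647]
ee_rot: [-0.705, 0.002, 0.709, 0.001]
force: [1.0, 0.8, 0.7]
opening: 0.0007
```

>>> apply_moves --motion '[[[0.02,0,0],[0,0,0]],[[0.035,0,0],[0,0,0]],[[0.045,0,0],[0,0,0]],[[0.049,0,0],[0,0,0]],[[0.049,0,0],[0,0,0]]]'

```text
time: 7.1
tool_pos: [0.5205, -0.0744, 0.316]
ee_rot: [-0.706, -0.0, 0.708, -0.001]
force: [0.0, 0.9, 0.4]
opening: 0.0001
```

```bash
python3 - <<'E'
from plant import *
import cv2
s=observe(); print(s["time"],s["tool_pos"],s["force"])
for c in ["scene","side"]:
    im=capture(c); cv2.imwrite(f"pics/{c}3.png",im[:,:,::-1])
    for t in ["tab","grip"]:
        print(c,t,[(x["score"],x["centre"]) for x in spot_point(t,c)[:2]])
E
```

```text
7.1 [ 0.52054348 -0.07436984  0.31599147] [0.0447566  0.88884902 0.38639323]
scene tab [(0.79, [0.519, 0.2865, 0.0803])]
scene grip [(0.87, [0.5225, -0.0758, 0.3017])]
side tab [(0.71, [0.52, 0.2835, 0.0842])]
side grip [(0.68, [0.5232, -0.0728, 0.2993])]
```

View pics/scene3.png

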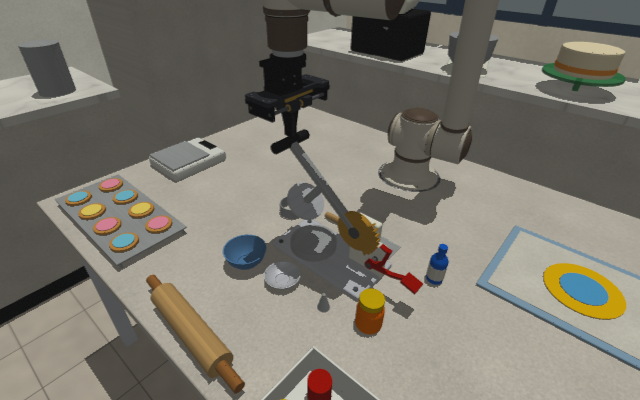

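View pics/side3.png

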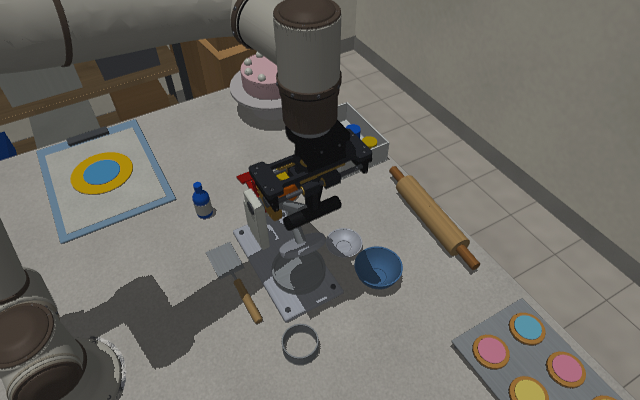

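The fingertips sit on the middle of the handle at (290,140) in the scene view and (313,210) in the side view. I'll push down along the arc at a moderate speed.

>>> apply_moves --motion '[[[0.004,0.003,0],[0,0,0]],[[0.009,0.007,0],[0,0,0]],[[0.014,0.01,0],[0,0,0]],[[0.019,0.013,0],[0,0,0]],[[0.024,0.016,0],[0,0,0]]]'

```text
time: 7.82
tool_pos: [0.5216, -0.0924, 0.2955]
ee_rot: [0.708, -0.001, -0.706, 0.001]
force: [-0.9, -1.2, 7.8]
opening: 0.0004
```

>>> apply_moves --motion '[[[0.006,0.003,0],[0,0,0]],[[0.012,0.006,0],[0,0,0]],[[0.018,0.009,0],[0,0,0]],[[0.024,0.012,0],[0,0,0]],[[0.03,0.015,0],[0,0,0]]]'

```text
time: 8.23
tool_pos: [0.5217, -0.1099, 0.267]
ee_rot: [0.709, -0.002, -0.706, 0.003]
force: [-2.3, -8.7, 11.6]
opening: 0.0001
```

>>> apply_moves --motion '[[[0,0,0],[0,0,0]],[[0,0,0],[0,0,0]]]'

```text
time: 8.4
tool_pos: [0.5217, -0.109, 0.2657]
ee_rot: [0.708, -0.002, -0.706, 0.001]
force: [-0.1, -4.7, 6.1]
opening: 0.0002
```

```bash
python3 - <<'E'
from plant import *
import cv2
s=observe(); print(s["time"],s["tool_pos"],s["force"])
for c in ["scene","side"]:
    im=capture(c); cv2.imwrite(f"pics/{c}4.png",im[:,:,::-1])
    for t in ["tab","grip","hinge"]:
        print(c,t,[(x["score"],x["centre"]) for x in spot_point(t,c)[:2]])
a=cv2.imread("pics/scene4.png")[70:270,220:440]; cv2.imwrite("pics/crop4.png",cv2.resize(a,None,fx=3,fy=3,interpolation=cv2.INTER_CUBIC))
E
```

```text
8.4 [ 0.52168618 -0.10897614  0.26570951] [-0.09876031 -4.739994    6.13904903]
scene tab [(0.6, [0.5197, 0.2849, 0.0826]), (0.51, [0.6764, -0.0973, -0.0036])]
scene grip [(0.8, [0.5212, -0.1035, 0.2555])]
scene hinge [(0.7, [0.5204, 0.1283, 0.141])]
side tab [(0.56, [0.521, 0.2836, 0.0808])]
side grip [(0.9, [0.5222, -0.1032, 0.2544])]
side hinge [(0.61, [0.5227, 0.1303, 0.1427]), (0.45, [0.5219, -0.1042, 0.2552])]
```

View pics/crop4.png

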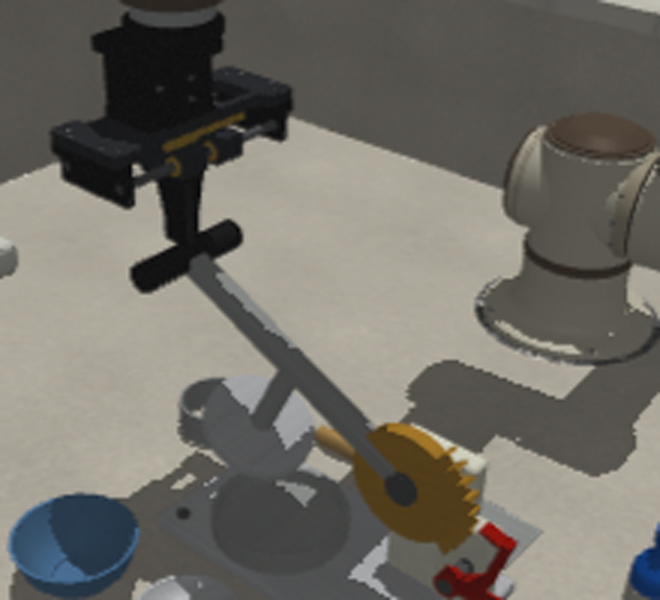

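The tip has drifted about 6 mm outward on the bar: the network puts the grip at y = -0.103 and the tip is at -0.109. I'll lift and recentre.

>>> apply_moves --motion '[[[-0.012,0,0],[0,0,0]],[[-0.022,-0.002,0],[0,0,0]],[[-0.022,-0.004,0],[0,0,0]],[[-0.022,-0.004,0],[0,0,0]],[[-0.022,-0.004,0],[0,0,0]]]'

```text
time: 9.22
tool_pos: [0.5206, -0.1017, 0.2849]
ee_rot: [-0.707, -0.0, 0.707, 0.0]
force: [-0.9, 0.6, -0.2]
opening: 0.0003
```

```bash
python3 - <<'E'
from plant import *
s=observe(); print(s["time"],s["tool_pos"],s["force"])
for c in ["scene","side"]:
    capture(c)
    for t in ["grip"]:
        print(c,t,[(x["score"],x["centre"]) for x in spot_point(t,c)[:2]])
E
```

```text
9.2167 [ 0.5206391  -0.10173541  0.28488254] [-0.93221689  0.63884972 -0.17998989]
scene grip [(0.89, [0.5198, -0.1046, 0.253]), (0.64, [0.6732, -0.095, -0.0036])]
side grip [(0.74, [0.5245, -0.1022, 0.2551])]
```

>>> apply_moves --motion '[[[0.012,0,0],[0,0,0]],[[0.017,0.0,0],[0,0,0]],[[0.022,0.002,0],[0,0,0]],[[0.027,0.004,0],[0,0,0]],[[0.032,0.006,0],[0,0,0]]]'

```text
time: 9.83
tool_pos: [0.5205, -0.1081, 0.254]
ee_rot: [-0.707, -0.0, 0.707, -0.0]
force: [-3.3, 2.4, 5.2]
opening: 0.0007
```

>>> apply_moves --motion '[[[0.005,0.002,0],[0,0,0]],[[0.01,0.004,0],[0,0,0]],[[0.015,0.006,0],[0,0,0]],[[0.02,0.007,0],[0,0,0]],[[0.02,0.007,0],[0,0,0]]]'

```text
time: 10.25
tool_pos: [0.5206, -0.1164, 0.2338]
ee_rot: [-0.707, 0.001, 0.707, -0.001]
force: [-1.4, -0.8, 1.5]
opening: 0.0004
```

>>> apply_moves --motion '[[[0.004,0.001,0],[0,0,0]],[[0.009,0.002,0],[0,0,0]],[[0.014,0.003,0],[0,0,0]],[[0.019,0.004,0],[0,0,0]],[[0.024,0.005,0],[0,0,0]]]'

```text
time: 10.67
tool_pos: [0.5214, -0.1223, 0.2114]
ee_rot: [0.708, -0.001, -0.706, 0.002]
force: [-2.0, -5.6, 7.3]
opening: 0.0005
```

>>> apply_moves --motion '[[[0.005,0.001,0],[0,0,0]],[[0.01,0.002,0],[0,0,0]],[[0.015,0.003,0],[0,0,0]],[[0.02,0.004,0],[0,0,0]],[[0.02,0.004,0],[0,0,0]]]'

```text
time: 11.08
tool_pos: [0.5217, -0.1257, 0.1902]
ee_rot: [0.708, -0.001, -0.706, 0.001]
force: [0.6, -2.7, 3.1]
opening: 0.0003
```

```bash
python3 - <<'E'
from plant import *
s=observe(); print(s["time"],s["tool_pos"],s["force"])
for c in ["scene","side"]:
    capture(c)
    for t in ["grip","tab"]:
        print(c,t,[(x["score"],x["centre"]) for x in spot_point(t,c)[:2]])
E
```

```text
11.0833 [ 0.52171068 -0.12571689  0.19022649] [ 0.58593234 -2.74899954  3.14569523]
scene grip [(0.69, [0.522, -0.1275, 0.1793])]
scene tab [(0.58, [0.5212, 0.2852, 0.0836])]
side grip [(0.63, [0.5228, -0.1242, 0.1811])]
side tab [(0.67, [0.5182, 0.2849, 0.0846])]
```

>>> apply_moves --motion '[[[0.005,0.001,0],[0,0,0]],[[0.01,0.001,0],[0,0,0]],[[0.015,0.002,0],[0,0,0]],[[0.02,0.002,0],[0,0,0]],[[0.024,0.002,0],[0,0,0]]]'

```text
time: 11.8
tool_pos: [0.5218, -0.1267, 0.1663]
ee_rot: [0.708, -0.0, -0.706, 0.001]
force: [-0.3, -5.4, 6.7]
opening: 0.0003
```

>>> apply_moves --motion '[[[0.003,0,0],[0,0,0]],[[0.006,0,0],[0,0,0]],[[0.009,0,0],[0,0,0]],[[0.012,0,0],[0,0,0]],[[0.014,0,0],[0,0,0]]]'

```text
time: 12.22
tool_pos: [0.5218, -0.1265, 0.1522]
ee_rot: [0.708, -0.0, -0.706, 0.001]
force: [-0.3, -5.4, 6.2]
opening: 0.0006
```

>>> apply_moves --motion '[[[0.0015,0,0],[0,0,0]],[[0.003,0,0],[0,0,0]],[[0.0045,0,0],[0,0,0]],[[0.006,0,0],[0,0,0]],[[0.007,0,0],[0,0,0]]]'

```text
time: 12.63
tool_pos: [0.5218, -0.1265, 0.1453]
ee_rot: [0.708, -0.0, -0.706, 0.001]
force: [0.9, -5.2, 5.5]
opening: 0.0005
```

>>> apply_moves --motion '[[[0.001,0,0],[0,0,0]],[[0.002,0,0],[0,0,0]],[[0.003,0,0],[0,0,0]],[[0.004,0,0],[0,0,0]],[[0.005,0,0],[0,0,0]]]'

```text
time: 13.05
tool_pos: [0.5218, -0.1265, 0.1404]
ee_rot: [0.708, -0.0, -0.706, 0.001]
force: [0.7, -5.0, 5.5]
opening: 0.0005
```

>>> apply_moves --motion '[[[0.001,0,0],[0,0,0]],[[0.002,0,0],[0,0,0]],[[0.003,0,0],[0,0,0]],[[0.003,0,0],[0,0,0]]]'

```text
time: 13.38
tool_pos: [0.5219, -0.1266, 0.1399]
ee_rot: [0.708, -0.0, -0.706, 0.001]
force: [-3.9, -2.3, 17.9]
opening: 0.0005
```

>>> apply_moves --motion '[[[0.001,0,0],[0,0,0]],[[0.002,0,0],[0,0,0]],[[0.002,0,0],[0,0,0]]]'

```text
time: 13.63
tool_pos: [0.522, -0.1267, 0.1397]
ee_rot: [0.708, -0.0, -0.706, 0.002]
force: [-8.7, -1.4, 26.9]
opening: 0.0001
```

>>> apply_moves --motion '[[[-0.003,0,0],[0,0,0]],[[-0.01,0,0],[0,0,0]],[[-0.035,0,0],[0,0,0]],[[-0.07,0,0],[0,0,0]],[[-0.11,0,0],[0,0,0]]]'

```text
time: 14.05
tool_pos: [0.5191, -0.1249, 0.2429]
ee_rot: [-0.705, -0.001, 0.71, 0.001]
force: [1.0, 0.5, 1.5]
opening: 0.0005
```

>>> apply_moves --motion '[[[-0.03,0,0],[0,0,0]],[[-0.06,0,0],[0,0,0]],[[-0.08,0,0],[0,0,0]],[[-0.08,0,0],[0,0,0]],[[-0.08,0,0],[0,0,0]]]'

```text
time: 14.47
tool_pos: [0.5211, -0.125, 0.3246]
ee_rot: [0.707, 0.001, -0.707, -0.001]
force: [-0.3, -0.2, -0.5]
opening: 0.0005
```

```bash
python3 - <<'E'
from plant import *
import cv2
s=observe(); print(s["time"],s["tool_pos"],s["force"])
for c in ["scene","side"]:
    im=capture(c); cv2.imwrite(f"pics/{c}5.png",im[:,:,::-1])
    for t in ["grip","tab","jar","colour"]:
        print(c,t,[(x["score"],x["centre"]) for x in spot_point(t,c)[:2]])
a=cv2.imread("pics/scene5.png")[150:350,220:470]; cv2.imwrite("pics/crop5.png",cv2.resize(a,None,fx=3,fy=3,interpolation=cv2.INTER_CUBIC))
E
```

```text
14.4667 [ 0.5210797  -0.12499271  0.32459803] [-0.31564791 -0.17765372 -0.46476793]
scene grip [(0.69, [0.5235, -0.1291, 0.1285])]
scene tab [(0.66, [0.5227, -0.1293, 0.1289]), (0.61, [0.5195, 0.2899, 0.0822])]
scene jar [(0.7, [0.6171, 0.2468, 0.0006])]
scene colour [(0.86, [0.3984, 0.3007, -0.0034])]
side grip [(0.88, [0.5213, -0.1284, 0.1284])]
side tab [(0.76, [0.5188, 0.2824, 0.0836])]
side jar [(0.8, [0.6139, 0.2465, -0.0029])]
side colour [(0.88, [0.4035, 0.2958, -0.0013]), (0.54, [0.6134, 0.2484, -0.0049])]
```

View pics/crop5.png

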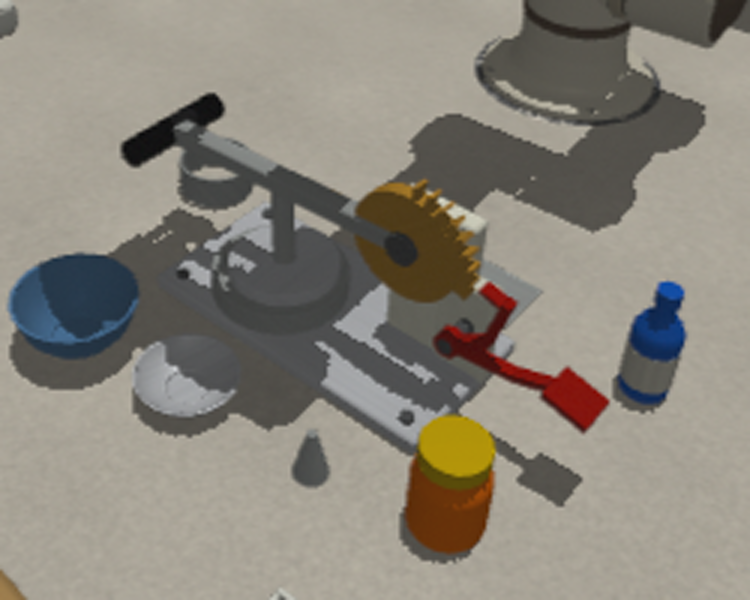

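The crop shows the handle at (170,130) fully down with the stamp in its nest. The hook at (497,295) is clear of the wheel and nothing else has moved. I'll hand in.

```bash
python3 - <<'E'
from plant import *
print(finish_job())
E
```

```text
the job is handed in; nothing more can be done
None
```

I handed the job in at about 14.6 s of the 53 s limit. The pawl is released, the lever is fully down, and the gripper is clear of the press.

- **Pawl:** I pressed the red tab with closed fingertips until it met its stop, at about 19 N. Afterwards the networks put the tab at z ≈ 0.082–0.084 m, where 0.084 m is fully pressed. The last picture shows the hook clear of the teeth.
- **Lever:** I pushed the handle down along its arc. Near the end I slowed to about 12 mm/s, until the force rose to 27 N at the stop with the fingertips at z = 0.1397 m. That is exactly the bar's top at full travel (0.127 + 0.013 m). After I let go, the networks put the handle at z ≈ 0.1285 m, within their 4 mm accuracy.
- **Slip on the way down:** About a quarter of the way down, the fingertips drifted some 6 mm outward on the bar. I lifted off, recentred them and carried on. The lever stayed where it was meanwhile.
- **Other things:** The jar and bottle measured where they started, within network accuracy. The rest I checked only by eye in the last picture, and the spatula was not in that view. I saw no sign of contact with anything but the tab and the handle.
- **Detector errors:** The networks gave a few wrong positions, such as the tab reported at the handle or at the press origin. I discarded these because they did not fit the known heights and sizes.

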